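# Press the blue snap-fit lid home with the seating tool

### The job

The snap-fit lid of the blue-lidded sample jar is standing proud of its jar. Take the black-handled seating tool, press its flat foot squarely, with the tool upright and centred, on the blue lid until the lid is fully home, then stand the tool upright on the worktop again and let go. Push only with the tool, never with the gripper, and do not touch the orange-lidded jar or its stand.

Things in the scene. Friction and masses are not known exactly. Their poses are not given: they have to be found in the camera images.
- seater: Loose hand seating tool standing upright on its foot, 80 mm tall, 0.18 kg or so: flat round aluminium foot 50 mm across and 14 mm thick with a rubber underside, tapering to a round black handle 30 mm across from 21 mm above the underside up to 74 mm, with a rounded top end at 80 mm. Origin: centre of the foot's underside; z runs up the handle. It is round: any yaw will do.
- stand_blue: Fixed stand on the worktop: square steel base 74 x 74 x 12 mm, round grey collar, amber jar (41 mm across) clamped upright in it, and on the jar a round blue snap-fit lid, 41 mm across and 18 mm tall with a flat top. Origin: centre of the base's underside at worktop height; z up; the jar and lid stand on the origin's vertical axis. The flat top of the lid is 77 mm above the worktop when the lid joint reads 0 and 69 mm when it is home.
- lid_blue (a joint): How far the blue lid has been pushed straight down onto its jar, in m: about 0 to 0.002 at the start (proud), 0.008 fully home against a hard stop. It resists with about 8 N of friction all the way and stays where it is left; a push of 12 to 20 N takes it firmly home.
- stand_orange: Fixed stand on the worktop: square steel base 74 x 74 x 12 mm, round grey collar, amber jar (41 mm across) clamped upright in it, and on the jar a round orange snap-fit lid, 41 mm across and 18 mm tall with a flat top. Origin: centre of the base's underside at worktop height; z up; the jar and lid stand on the origin's vertical axis. Its lid also stands proud, with the flat top 77 mm above the worktop. To be left alone.
Things that resemble listed ones, but are neither listed nor needed, are in the scene too. What is shaped like the seater but green or purple is not meant.

How it is judged:
By the outcome, as a careful person would: the job done as asked, in the order asked, and still so for the second after the job is handed in, with the robot touching nothing.
It also fails if it takes over 38 s, if anything falls off the work surface, if the arm or the gripper's body presses on something with over 40 N, if the wrist force passes 120 N, or if a joint passes its speed limit or range.

### The arm

A 6-joint arm with a two-finger parallel gripper is mounted at the origin on a cart in front of the work surface, level with it; the furniture and walls round the work are solid. World frame = base frame: x ahead of the robot, y to its left, z up, the work surface at z = 0. Lengths are in m, angles in rad, forces in N, time in s.
With the tool pointing down it reaches from about 0.375 to 0.925 m from the base axis. Payload 5.7 kg.
Tool frame: the origin (TCP) lies at the very end of the fingers, on their centre line; the grasp point (between the pads) lies ctrl.hold_point_z behind it (ctrl.hold_point_z is the distance from the TCP to the grasp point, in m); z points along the fingers, y is the direction in which the jaws open and shut (so a half turn about z gives the same grasp; the last joint's range is limited). The gripper opens to 88 mm and grips with 3 to 60 N. Pads are 20 mm wide; open, the fingers measure 115 mm over their backs; the gripper's body (75 mm by 178 mm) begins 61 mm behind the grasp point.
Start: joints at [-1.321, 0.359, 1.51, -0, 1.272, -0.115], TCP at [0.214, -0.56, 0.223] pointing down, gripper open.
Joint ranges: [-2.97, 2.97], [-1.01, 2.36], [0.21, 2.38], [-0.96, 4.11], [0.2, 2.71], [-2.98, 2.98]. Speed limits (rad/s): [2.39, 2.39, 3.14, 3.14, 3.14, 3.14].

### API

Orientations are given as a unit quaternion [x, y, z, w].
In Python, from plant import ctrl, optics, workorder, models gives the robot as it stands. The module is installed in compiled form; this text tells all that it offers.
- The arm moves only by the tool drive_tool, never from a script. Its argument "rows" is a list that holds one entry, the list of rows, each a list of 4 numbers: the shift along the tool's x, y, z in units of 25 mm (1.0 is 25 mm), then the turn about the tool's z in units of 6 degrees (1.0 is 6 degrees). In form: [[[x, y, z, twist], ...]]. A call has 1 to 8 rows; each row is the pose to reach, as a shift and turn from the pose commanded when the call began, along the tool's axes at that moment; what a row does not reach only later rows make up. A row lasts 1/8 s, in which the tool goes at most 62.5 mm and 10.7 degrees, less where a joint would pass 70% of its speed; a pose out of reach is approached as far as the arm can. A call with a gripper value outside its range is refused whole. "fingers" is the finger opening in mm, from 0 to 87.8, set as the call begins (left out, the last holds). The fingers move at their own pace and stop on an object; the grip force is fixed at half the most. Time passes only in rows, so rows that repeat a pose let the fingers close. It gives the time, the measured TCP pose, the force and the opening at its end, in the units of the state.
- ctrl.observe(): the state, without advancing time (a new reading comes with each control period).
- optics.grab_frame(name): name is "scene" or "side" or "wrist"; returns a dict with "color" (420x560x3 uint8, red, green, blue), "camera_matrix" (3x3 intrinsics, pixels), "world_to_cam" (4x4, takes a point from world to camera coordinates); the wrist camera has in their place "mount" (4x4, takes a point from camera to tool coordinates, whose origin is the TCP and whose axes are the flange's). Camera axes: x right, y up, looking along -z (the intrinsics and any distortion apply to the point x, -y, -z); pixel columns grow to the right and rows downward; lengths in m; the calibration is good to about 2 mm. A picture is of the moment at which its call begins: read the wrist's pose just before it. There is no depth.
- workorder.job_done(): hands the job in, once; it reports no verdict.
Trained networks look in a picture, given as the dict that the camera call returned (one of the last four; its "shot" number tells which), for a name from the list of things; names that differ only in an ending like _2 or _b are one class to them, and where a whole thing is asked for, a point or a joint stands for the part that bears it (a point fixed in the world has none). Each returns a list of dicts, best first, with "score" (0 to 1); they miss things now and then, are a little off and sometimes report something else, mostly with a low value. They report only what shows in the picture. A call takes as long as a camera call. They do not tell look-alikes from the thing itself.
- models.trace(query, picture): "mask" (420x560 bool, what is visible of it) and "box" ([left, top, right, bottom] in pixels, round what is visible of it).
- models.pinpoint(query, picture): "point" ([column, row] in pixels: a listed point, or the origin of a listed thing).
The state is a dict: "time": time; "q": joint angles; "qd": joint speeds; "tau": joint torques, N m; "position": TCP position; "ee_rot": TCP orientation; "ft_force": force on the tool from outside, world axes, zero at the start; "torque": the same for the moment, N m; "finger_gap": opening from 0.0 (shut) to 1.0 (fully open).
Only numpy, scipy, OpenCV 4.12 (cv2) and the standard library are available. Lean on these libraries where they do the work, as an engineer would, in place of code of your own. Each camera call takes 0.05 s, during which the arm holds its last target.

## Working session

There is one attempt and no reset: what is moved stays moved. The work goes in short steps, Python scripts to look and compute and a tool call to move; the robot and the scene stay as the last step left them, time stands still between calls to the robot, and variables do not carry over. Pictures are saved under pics/ and viewed, and the job is handed in when it is done.

Besides the shell and the picture viewer there is one more tool, called after "Emit:" as name([rows], argument=value, ...), one row to a line, values as JSON. drive_tool: Moves the arm, as the interface text tells. Its arguments: {"type":"object","properties":{"rows":{"type":"array"},"fingers":{"type":"number"}},"required":["rows"]}

```bash
mkdir -p pics; cat > h.py <<'E'
import numpy as np, cv2
from plant import ctrl, optics, workorder, models
def save(p,n,crop=None,s=1):
    im=p["color"][:,:,::-1]
    if crop: l,t,r,b=crop; im=im[t:b,l:r]
    if s!=1: im=cv2.resize(im,None,fx=s,fy=s,interpolation=cv2.INTER_CUBIC)
    cv2.imwrite("pics/"+n,im)
def ray(p,px):
    K=np.array(p["camera_matrix"]);T=np.linalg.inv(np.array(p["world_to_cam"]))
    d=np.linalg.inv(K)@[px[0],px[1],1]; d=np.array([d[0],-d[1],-d[2]])
    return T[:3,3],T[:3,:3]@d
def atz(p,px,z):
    o,d=ray(p,px); return o+d*(z-o[2])/d[2]
def proj(p,X):
    c=np.array(p["world_to_cam"])@np.r_[X,1]; u=np.array(p["camera_matrix"])@[c[0],-c[1],-c[2]]; return u[:2]/u[2]
E
python3 - <<'E'
from h import *
s=ctrl.observe();print(s,ctrl.hold_point_z)
for n in("scene","side"):
    p=optics.grab_frame(n);save(p,n+"0.png");print([k for k in p])
    for q in("seater","stand_blue","stand_orange"):
        for r in models.pinpoint(q,p)[:4]: print(n,q,r["score"],r["point"],atz(p,r["point"],0).round(4))
        for r in models.trace(q,p)[:4]: print("  box",r["score"],r["box"])
E
```

```text
{'time': 0.0, 'q': array([-1.32109676e+00,  3.59501199e-01,  1.51144064e+00, -1.04986511e-05,
        1.27251435e+00, -1.15079703e-01]), 'qd': array([-1.42995301e-03, -8.43419639e-04,  9.18857275e-05,  7.09763284e-04,
       -5.48035689e-04, -9.60831455e-04]), 'tau': array([ 2.50991616e-03, -5.15362716e+01, -2.70727479e+01,  6.74001197e-02,
        3.49122717e-02, -1.48547842e-04]), 'position': array([ 0.21387098, -0.55983312,  0.22180876]), 'ee_rot': array([ 9.83412361e-01,  1.81381532e-01, -6.76745303e-05, -9.29319245e-04]), 'ft_force': array([ 0.11198106, -0.03005322,  0.20002328]), 'torque': array([0.02171341, 0.05291639, 0.02869932]), 'finger_gap': 1.0019522108639078} 0.0187
['color', 'camera_matrix', 'world_to_cam', 'shot']
scene seater 0.85 [309.7, 223.0] [ 0.4788 -0.1437  0.    ]
scene seater 0.81 [303.6, 252.1] [ 0.4234 -0.0525  0.    ]
scene seater 0.7 [351.2, 179.8] [ 0.5149 -0.3664  0.    ]
  box 0.92 [301.9, 191.8, 323.8, 227.9]
  box 0.9 [343.3, 153.5, 362.1, 189.5]
  box 0.82 [293.5, 219.2, 318.7, 260.6]
scene stand_blue 0.78 [198.2, 273.2] [0.5439 0.1426 0.    ]
scene stand_orange 0.87 [305.2, 192.9] [ 0.567  -0.2366  0.    ]
  box 0.97 [287.0, 160.2, 319.4, 195.6]
['color', 'camera_matrix', 'world_to_cam', 'shot']
side seater 0.92 [326.0, 241.6] [ 0.4299 -0.0558  0.    ]
side seater 0.76 [312.3, 189.1] [ 0.5036 -0.3367  0.    ]
side seater 0.68 [310.4, 220.0] [ 0.4781 -0.1491  0.    ]
side seater 0.64 [342.8, 186.1] [ 0.4243 -0.3743  0.    ]
  box 0.89 [335.3, 159.5, 352.5, 197.0]
  box 0.84 [301.7, 160.6, 323.5, 191.1]
  box 0.67 [300.9, 186.9, 321.1, 226.1]
  box 0.64 [315.0, 202.0, 339.7, 245.6]
side stand_blue 0.6 [245.3, 292.8] [0.5419 0.1471 0.    ]
  box 0.84 [211.7, 249.4, 271.8, 312.4]
side stand_orange 0.98 [275.7, 201.5] [ 0.5821 -0.2364  0.    ]
  box 0.75 [259.0, 171.8, 295.9, 206.2]
```

View pics/scene0.png

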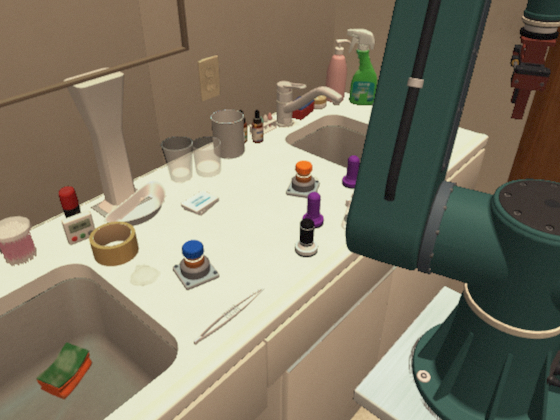

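View pics/side0.png

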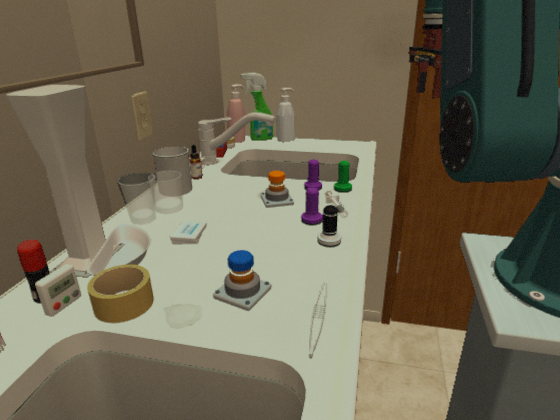

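```bash
python3 -c "
import cv2
a=cv2.imread('pics/scene0.png')[140:300,170:390];b=cv2.imread('pics/side0.png')[150:320,200:370]
cv2.imwrite('pics/c1.png',cv2.resize(a,None,fx=3.6,fy=3.6,interpolation=2));cv2.imwrite('pics/c2.png',cv2.resize(b,None,fx=3.5,fy=3.5,interpolation=2))"
```

```text
(no output)
```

View pics/c1.png

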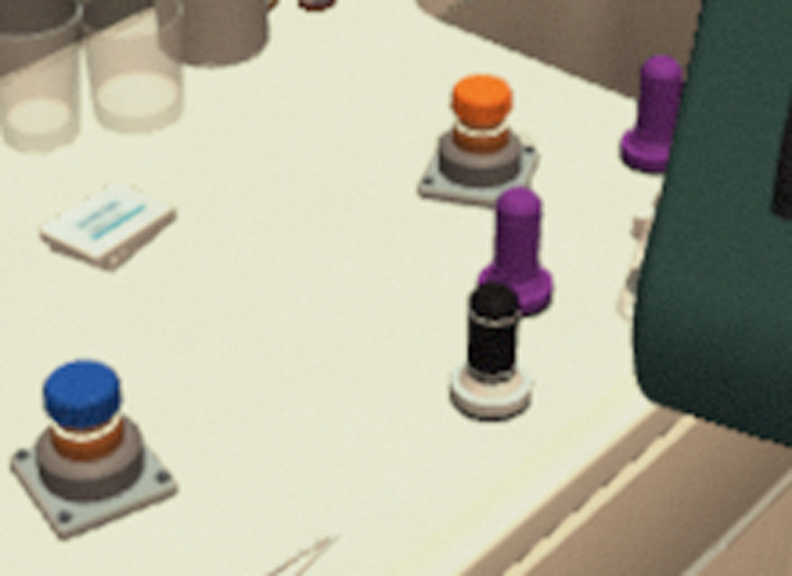

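View pics/c2.png

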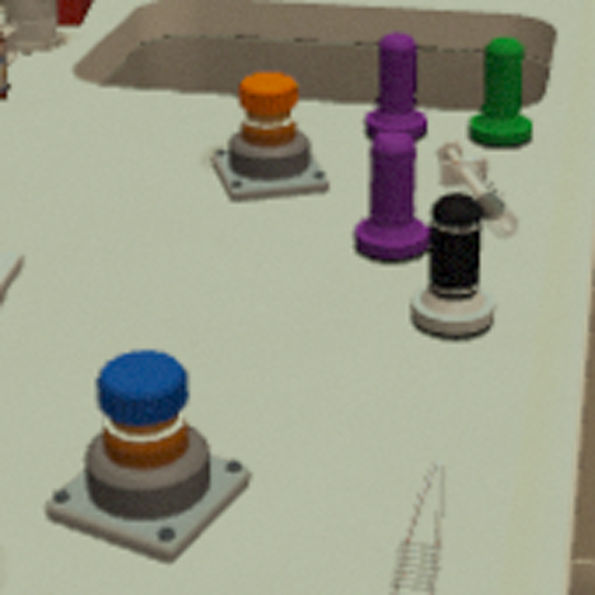

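The images show five candidates for the seater:
- black handle on a metal foot: scene (306,240), side (329,228)
- purple: scene (314,210), side (312,206)
- purple: scene (352,172), side (313,176)
- green: side (343,176)

The close crop confirms the black one on the aluminium foot. The target jar has the blue lid, at scene (193,250) and side (241,262). The orange jar, at scene (303,172), stays untouched.

```bash
cat >> h.py <<'E'
from scipy.spatial.transform import Rotation as Ro
from scipy.optimize import least_squares
def tri(obs):
    return least_squares(lambda X:np.concatenate([proj(p,X)-px for p,px in obs]),[.45,0,.03])
def units(tgt,q=None,pos=None,base=None):
    s=ctrl.observe(); R=Ro.from_quat(s["ee_rot"]).as_matrix()
    d=R.T@(np.array(tgt)-s["position"]); return (d/0.025).round(3)
def stat():
    s=ctrl.observe();R=Ro.from_quat(s["ee_rot"]).as_matrix()
    print("t",round(s["time"],2),"pos",s["position"].round(4),"F",s["ft_force"].round(2),"gap",round(s["finger_gap"],3),"q",s["q"].round(3),"\nR",R.round(4).tolist()); return s,R
E
python3 - <<'E'
from h import *
a=optics.grab_frame("scene");b=optics.grab_frame("side")
def blob(p,kind,box):
    im=p["color"].astype(int);l,t,r,bb=box;m=np.zeros(im.shape[:2],bool)
    R,G,B=im[...,0],im[...,1],im[...,2]
    k=(B>R+50)&(B>G+25) if kind=="blue" else (im.max(2)<70)
    m[t:bb,l:r]=k[t:bb,l:r]; n,lab,st,c=cv2.connectedComponentsWithStats(m.astype(np.uint8))
    i=1+st[1:,4].argmax(); print(kind,st[i],c[i]); return c[i],st[i]
for kind,ba,bb in(("blue",(170,230,220,275),(215,240,270,285)),("blk",(290,215,325,262),(312,200,345,250))):
    ca,_=blob(a,kind,ba);cb,_=blob(b,kind,bb); r=tri([(a,ca),(b,cb)]);print(r.x.round(4),r.fun.round(2))
pk=lambda p,q,near:min(models.pinpoint(q,p),key=lambda r:np.hypot(*(np.array(r["point"])-near)))["point"]
for q,na,nb in(("seater",(304,252),(326,241)),("stand_blue",(198,273),(245,293))):
    o=[(a,pk(a,q,na)),(b,pk(b,q,nb))];r=tri(o);print(q,r.x.round(4),r.fun.round(2))
stat(); print(units([.427,-.055,.2]))
E
```

```text
blue [182 240  21  19 304] [192.34539474 248.75328947]
blue [228 250  25  21 422] [240.37677725 260.09241706]
[0.547  0.1469 0.0653] [ 0.08  0.37 -0.15 -0.27]
blk [300 229  13  15 167] [305.91616766 236.17964072]
blk [312 205  28  30 390] [329.00512821 219.82307692]
[ 0.4234 -0.0567  0.0469] [-0.42 -2.07  0.97  1.78]
seater [ 0.4388 -0.0823 -0.0187] [ 0.19  1.07 -0.49 -0.93]
stand_blue [ 0.5469  0.1371 -0.011 ] [-0.45 -2.78  1.09  2.08]
t 1.0 pos [ 0.214  -0.5605  0.2226] F [ 0.06  0.69 -0.29] gap 0.997 q [-1.321  0.359  1.51  -0.     1.273 -0.115] 
R [[0.9342, 0.3568, -0.0], [0.3568, -0.9342, 0.0001], [0.0, -0.0001, -1.0]]
[ 15.172 -15.85    0.907]
```

Emit:
drive_tool([
  [[0.7,-0.7,0,0],[2,-2.1,0,0],[3.5,-3.6,0,0],[5,-5.2,0,0],[6.5,-6.8,0,0],[8,-8.4,0,0],[9.3,-9.8,0.2,0],[10.5,-11,0.4,0]],
])

```text
time: 2.0
position: [0.3616, -0.2083, 0.2129]
ee_rot: [0.983, 0.182, 0.0, 0.0]
ft_force: [0.6, -0.1, -0.3]
finger_gap: 1.001
```

```bash
python3 - <<'E'
from h import *
stat(); print(units([.425,-.056,.2]))
p=optics.grab_frame("wrist");print(p["mount"]);save(p,"w1.png")
E
```

```text
t 2.0 pos [ 0.3616 -0.2083  0.2129] F [ 0.56 -0.05 -0.29] gap 1.001 q [-0.689  0.102  1.892  0.     1.147  0.517] 
R [[0.9341, 0.357, 0.0007], [0.357, -0.9341, -0.0003], [0.0006, 0.0006, -1.0]]
[ 4.544 -4.787  0.514]
[[-3.86851211e-04  9.69012164e-01  2.47012706e-01  6.57296063e-02]
 [ 9.99999536e-01  5.92795432e-04 -7.59373701e-04  6.06524833e-04]
 [-8.82270357e-04  2.47012298e-01 -9.69011943e-01 -1.61267782e-01]
 [ 0.00000000e+00  0.00000000e+00  0.00000000e+00  1.00000000e+00]]
```

View pics/w1.png

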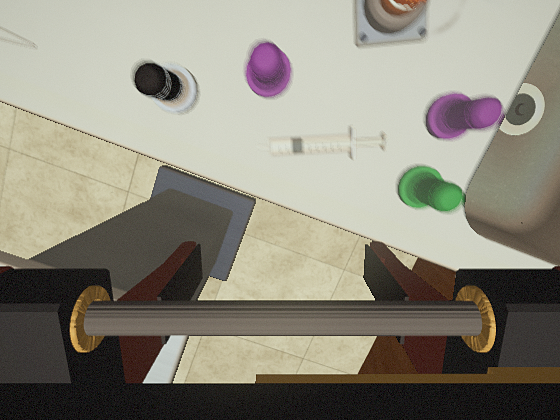

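Emit:
drive_tool([
  [[0.3,-0.7,0.1,0],[0.8,-1.8,0.2,0],[1.4,-3.1,0.4,0],[1.9,-4.2,0.5,0],[2.1,-4.8,0.5,0],[2.1,-4.8,0.5,0]],
])

```text
time: 2.8
position: [0.3672, -0.0785, 0.2003]
ee_rot: [0.983, 0.182, 0.0, -0.0]
ft_force: [0.4, 1.2, 0.2]
finger_gap: 1.001
```

```bash
cat >> h.py <<'E'
def wrist():
    s=ctrl.observe(); p=optics.grab_frame("wrist")
    T=np.eye(4);T[:3,:3]=Ro.from_quat(s["ee_rot"]).as_matrix();T[:3,3]=s["position"]
    p["world_to_cam"]=np.linalg.inv(T@np.array(p["mount"])); return p
E
python3 - <<'E'
from h import *
stat()
p=wrist();save(p,"w2.png")
for r in models.pinpoint("seater",p): print(r, atz(p,r["point"],0))
for i,r in enumerate(models.trace("seater",p)): print(r["score"],r["box"])
E
```

```text
t 2.8 pos [ 0.3672 -0.0785  0.2003] F [0.41 1.17 0.21] gap 1.001 q [-0.395  0.053  1.984  0.     1.105  0.809] 
R [[0.9335, 0.3586, 0.0], [0.3586, -0.9335, 0.0001], [0.0, -0.0001, -1.0]]
{'point': [558.6, 166.1], 'score': 0.96} [ 0.50565516 -0.35686324  0.        ]
{'point': [287.4, 140.0], 'score': 0.94} [ 0.4235751  -0.06365828  0.        ]
{'point': [517.2, 236.6], 'score': 0.85} [ 0.41718465 -0.35721587  0.        ]
{'point': [380.5, 124.6], 'score': 0.72} [ 0.47482936 -0.15188074  0.        ]
0.81 [498.3, 216.0, 559.3, 263.8]
0.8 [264.5, 114.5, 309.7, 163.4]
0.8 [360.3, 100.7, 420.8, 150.3]
0.62 [534.6, 141.8, 559.9, 190.4]
```

View pics/w2.png

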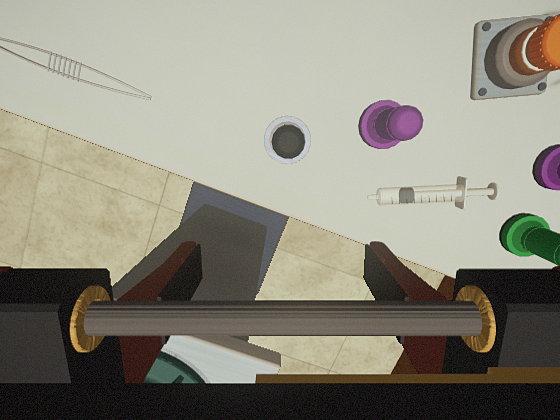

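The wrist view shows the black tool almost from above, with its foot ring centred near (287,139) and its handle top near (289,142).

```bash
python3 - <<'E'
from h import *
p=wrist();im=p["color"]
m=np.zeros(im.shape[:2],np.uint8);sub=im[105:175,255:320]
g=cv2.cvtColor(sub,cv2.COLOR_RGB2GRAY)
k=(g<90).astype(np.uint8)
n,l,st,c=cv2.connectedComponentsWithStats(k);i=1+st[1:,4].argmax();print(st[i],c[i]+[255,105])
h=c[i]+[255,105]
for z in(.07,.078):print("handle",z,atz(p,h,z).round(4))
t=min(models.trace("seater",p),key=lambda r:abs(r["box"][0]-264))
cs,_=cv2.findContours(t["mask"].astype(np.uint8),0,1);e=cv2.minEnclosingCircle(max(cs,key=len));print(e)
for z in(.007,.014):print("foot",z,atz(p,e[0],z).round(4))
save(p,"w2c.png",(245,95,335,185),6)
E
```

```text
[ 15  20  33  34 855] [285.79532164 141.2374269 ]
handle 0.07 [ 0.4237 -0.0627  0.07  ]
handle 0.078 [ 0.4239 -0.0625  0.078 ]
((285.1934509277344, 139.3811492919922), 23.833852767944336)
foot 0.007 [ 0.4241 -0.0626  0.007 ]
foot 0.014 [ 0.4242 -0.0625  0.014 ]
```

View pics/w2c.png

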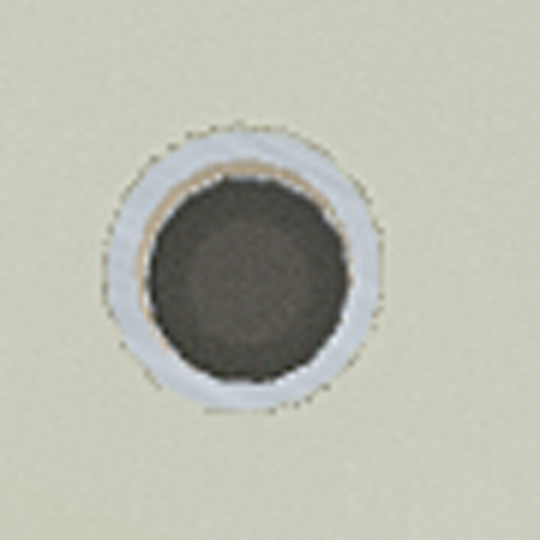

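```bash
python3 - <<'E'
from h import *
stat();print(units([.424,-.0626,.029]))
E
```

```text
t 3.05 pos [ 0.3676 -0.0799  0.2003] F [-0.34  0.04  0.22] gap 0.996 q [-0.398  0.054  1.983 -0.     1.104  0.809] 
R [[0.9345, 0.3559, 0.0003], [0.3559, -0.9345, -0.0002], [0.0002, 0.0003, -1.0]]
[2.351 0.154 6.851]
```

Emit:
drive_tool([
  [[0.6,0,0.5,0],[1.5,0.1,1.4,0],[2.2,0.15,2.4,0],[2.35,0.15,3.0,0],[2.35,0.15,3.2,0],[2.35,0.15,3.2,0]],
], fingers=87.8)

```text
time: 3.8
position: [0.4234, -0.0615, 0.1196]
ee_rot: [0.983, 0.181, -0.001, -0.0]
ft_force: [-0.4, 0.5, -0.2]
finger_gap: 0.998
```

```bash
python3 - <<'E'
from h import *
stat();print(units([.424,-.0626,.029]))
p=wrist();save(p,"w3.png")
E
```

```text
t 3.8 pos [ 0.4234 -0.0615  0.1196] F [-0.4   0.47 -0.2 ] gap 0.998 q [-0.306  0.252  1.989  0.     0.902  0.9  ] 
R [[0.9342, 0.3566, -0.0012], [0.3566, -0.9342, 0.0005], [-0.0009, -0.0009, -1.0]]
[0.009 0.051 3.625]
```

View pics/w3.png

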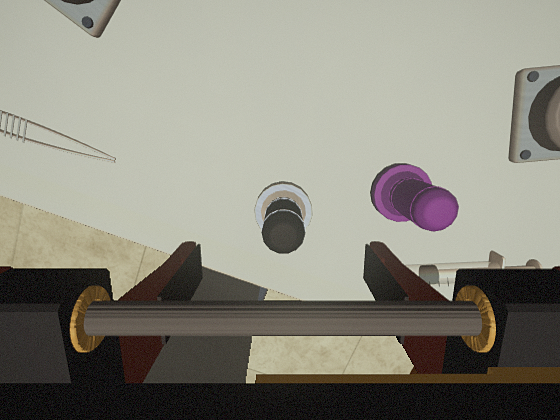

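Emit:
drive_tool([
  [[0,0.02,0.7,0],[0,0.04,1.7,0],[0,0.04,2.6,0],[0,0.04,3.2,0],[0,0.04,3.5,0],[0,0.04,3.6,0],[0,0.04,3.6,0]],
])

```text
time: 4.72
position: [0.4244, -0.0627, 0.0306]
ee_rot: [0.983, 0.181, 0.0, 0.0]
ft_force: [0.7, 0.1, 1.0]
finger_gap: 1.0
```

```bash
python3 - <<'E'
from h import *
stat();print(units([.424,-.0626,.029]))
E
```

```text
t 4.72 pos [ 0.4244 -0.0627  0.0306] F [0.69 0.09 0.96] gap 1.0 q [-0.308  0.42   2.069  0.     0.652  0.898] 
R [[0.9342, 0.3567, 0.0008], [0.3567, -0.9342, -0.0002], [0.0007, 0.0004, -1.0]]
[-0.012 -0.01   0.064]
```

Emit:
drive_tool([
  [[0,0,0,0],[0,0,0,0],[0,0,0,0],[0,0,0,0],[0,0,0,0],[0,0,0,0]],
], fingers=15)

```text
time: 5.48
position: [0.4239, -0.0625, 0.0302]
ee_rot: [0.983, 0.181, -0.0, -0.0]
ft_force: [-1.0, 3.3, 3.7]
finger_gap: 0.352
```

```bash
python3 - <<'E'
from h import *
stat()
p=wrist();save(p,"w4.png");p=optics.grab_frame("side");save(p,"s4.png",(270,120,400,280),4)
E
```

```text
t 5.47 pos [ 0.4239 -0.0625  0.0302] F [-0.97  3.29  3.66] gap 0.352 q [-0.308  0.42   2.07   0.     0.651  0.898] 
R [[0.9342, 0.3567, -0.0001], [0.3567, -0.9342, 0.0002], [-0.0, -0.0002, -1.0]]
```

View pics/w4.png

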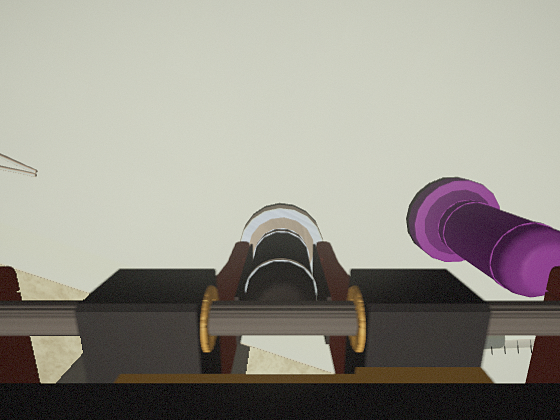

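View pics/s4.png

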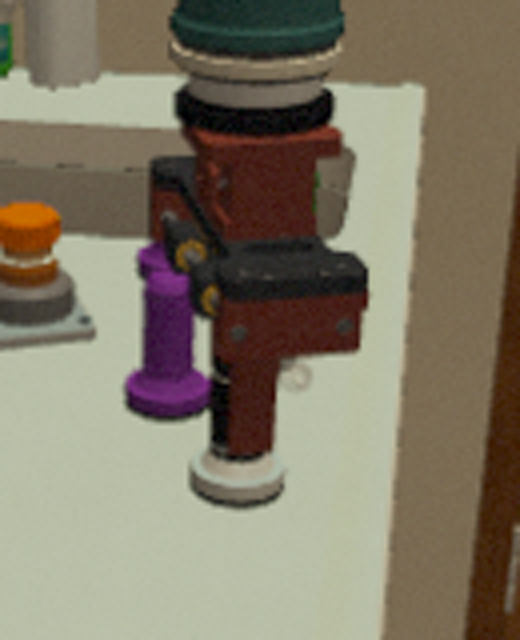

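Emit:
drive_tool([
  [[0,0,-0.3,0],[0,0,-1,0],[0,0,-2.2,0],[0,0,-3.6,0],[0,0,-5,0],[0,0,-6.3,0],[0,0,-7.2,0],[0,0,-7.6,0]],
])

```text
time: 6.58
position: [0.4243, -0.0627, 0.2216]
ee_rot: [0.983, 0.181, 0.001, 0.0]
ft_force: [0.4, -0.9, -2.5]
finger_gap: 0.339
```

```bash
python3 - <<'E'
from h import *
s,R=stat();print(units(np.array([.545,.142,.22])-R[:,0]*.06))
E
```

```text
t 6.58 pos [ 0.4243 -0.0627  0.2216] F [ 0.39 -0.94 -2.51] gap 0.339 q [-0.308  0.108  1.859  0.     1.172  0.898] 
R [[0.9342, 0.3568, 0.002], [0.3568, -0.9342, -0.0006], [0.0016, 0.0013, -1.0]]
[ 5.032 -5.928  0.067]
```

Emit:
drive_tool([
  [[0.3,-0.3,0,0],[0.9,-1.1,0,0],[1.9,-2.2,0,0],[3,-3.5,0,0],[4,-4.7,0,0],[4.7,-5.6,0,0],[5,-5.9,0,0],[5,-5.9,0,0]],
])

```text
time: 7.58
position: [0.4876, 0.1202, 0.2192]
ee_rot: [0.983, 0.182, -0.001, 0.0]
ft_force: [-0.4, -0.4, -1.9]
finger_gap: 0.337
```

Emit:
drive_tool([
  [[0,0,0,0],[0,0,0,0]],
])

```text
time: 7.82
position: [0.4878, 0.1189, 0.2201]
ee_rot: [0.984, 0.181, -0.0, 0.0]
ft_force: [0.4, 0.1, -1.4]
finger_gap: 0.334
```

```bash
python3 - <<'E'
from h import *
stat()
p=wrist();save(p,"w5.png");im=p["color"].astype(int)
k=((im[...,2]>im[...,0]+40)&(im[...,2]>im[...,1]+20)).astype(np.uint8)
n,l,st,c=cv2.connectedComponentsWithStats(k);i=1+st[1:,4].argmax();print(st[i],c[i])
cs,_=cv2.findContours((l==i).astype(np.uint8),0,1);e=cv2.minEnclosingCircle(max(cs,key=len));print(e)
for z in(.069,.076):print(atz(p,c[i],z).round(4),atz(p,e[0],z).round(4))
for r in models.pinpoint("stand_blue",p): print(r, atz(p,r["point"],0).round(4))
E
```

```text
t 7.83 pos [0.4878 0.1189 0.2201] F [ 0.43  0.06 -1.41] gap 0.334 q [ 0.102  0.221  1.72  -0.     1.201  1.309] 
R [[0.9346, 0.3556, -0.0003], [0.3556, -0.9346, -0.0002], [-0.0004, 0.0, -1.0]]
[ 254  112   45   47 1509] [275.64413519 135.00994036]
((275.5, 135.0), 23.26487922668457)
[0.5452 0.1467 0.069 ] [0.5452 0.1468 0.069 ]
[0.5453 0.1465 0.076 ] [0.5453 0.1467 0.076 ]
{'point': [274.3, 136.4], 'score': 0.85} [0.5423 0.1486 0.    ]
```

View pics/w5.png

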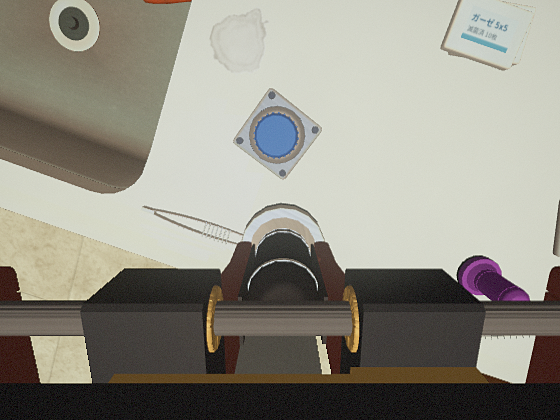

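```bash
python3 - <<'E'
from h import *
p=wrist();s=ctrl.observe();R=Ro.from_quat(s["ee_rot"]).as_matrix()
print(p["camera_matrix"])
f=lambda x,y,z:proj(p,s["position"]+R@[x,y,z])
im=cv2.cvtColor(p["color"][190:310,225:340],cv2.COLOR_RGB2BGR).copy();S=5
im=cv2.resize(im,None,fx=S,fy=S,interpolation=2)
for z,col in((.016,(0,0,255)),(.0302,(0,255,0))):
    pts=np.array([f(.025*np.cos(a),.025*np.sin(a),z) for a in np.linspace(0,2*np.pi,60)])
    q=((pts-[225,190]+.5)*S).astype(int); cv2.polylines(im,[q],True,col,1)
cv2.imwrite("pics/ov.png",im)
E
```

```text
[[321.74804327   0.         282.40812113]
 [  0.         321.74804327 214.66212502]
 [  0.           0.           1.        ]]
```

View pics/ov.png

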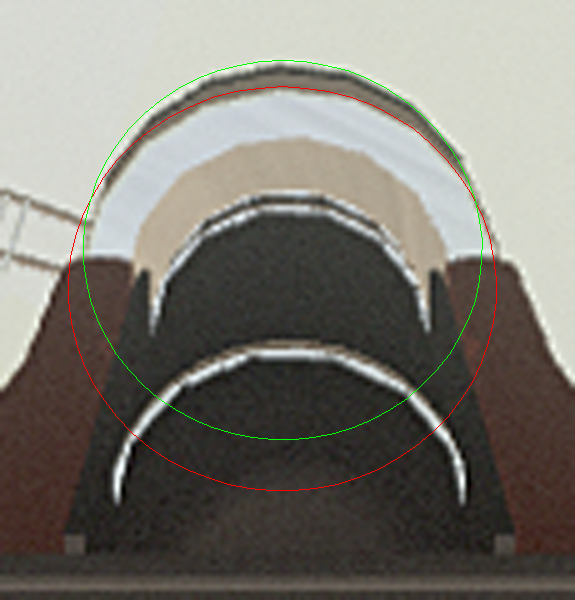

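```bash
python3 - <<'E'
from h import *
stat();print(units([.545,.1473,.125]))
E
```

```text
t 7.97 pos [0.488  0.1192 0.2203] F [-0.06 -0.07 -2.62] gap 0.337 q [0.102 0.221 1.719 0.    1.201 1.309] 
R [[0.9345, 0.3559, 0.0001], [0.3559, -0.9345, 0.0], [0.0001, 0.0, -1.0]]
[ 2.528 -0.238  3.812]
```

Emit:
drive_tool([
  [[0.5,-0.05,0,0],[1.4,-0.15,0.2,0],[2.2,-0.24,0.9,0],[2.53,-0.24,1.8,0],[2.53,-0.24,2.8,0],[2.53,-0.24,3.5,0],[2.53,-0.24,3.8,0],[2.53,-0.24,3.8,0]],
])

```text
time: 8.98
position: [0.5454, 0.1481, 0.1249]
ee_rot: [0.983, 0.181, -0.0, -0.0]
ft_force: [0.7, -0.9, -1.7]
finger_gap: 0.337
```

```bash
python3 - <<'E'
from h import *
stat();print(units([.545,.1473,.107]))
p=optics.grab_frame("side");save(p,"s6.png",(190,150,310,330),4);q=optics.grab_frame("scene");save(q,"c6.png",(140,160,260,310),4)
E
```

```text
t 8.97 pos [0.5454 0.1481 0.1249] F [ 0.7  -0.87 -1.7 ] gap 0.337 q [0.143 0.416 1.695 0.    1.031 1.349] 
R [[0.9342, 0.3567, -0.0004], [0.3567, -0.9342, 0.0001], [-0.0003, -0.0003, -1.0]]
[-0.025  0.025  0.717]
```

View pics/s6.png

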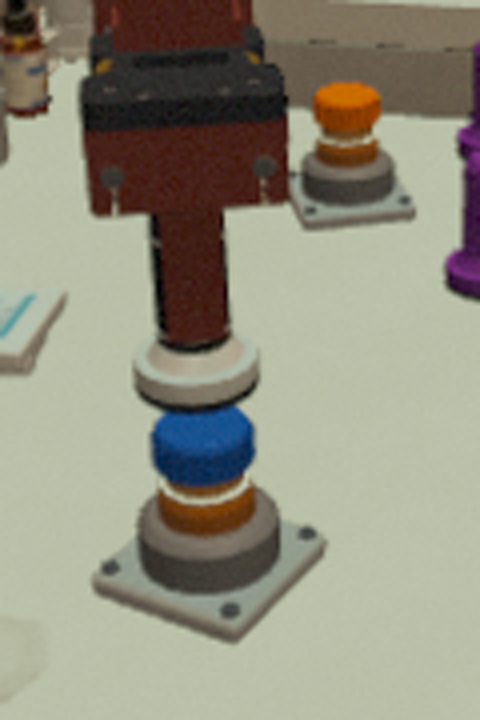

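View pics/c6.png

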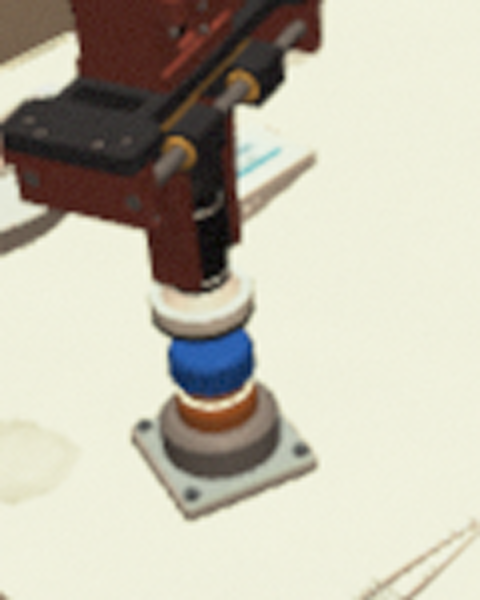

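```bash
python3 - <<'E'
from h import *
for n in("side","scene"):
    p=optics.grab_frame(n)
    A=proj(p,[.545,.147,.068]);B=proj(p,[.545,.147,.102]); C=proj(p,[.545,.147,.006])
    print(n,(B-A).round(2),A.round(1),C.round(1),"dx/dX",(proj(p,[.555,.147,.102])-B).round(2),"dY",(proj(p,[.545,.157,.102])-B).round(2))
E
```

```text
side [ -1.23 -18.15] [241.3 258.5] [243.4 289.6] dx/dX [-5.94 -0.61] dY [-1.99  3.05]
scene [ -1.76 -13.57] [192.9 248.5] [196.  271.9] dx/dX [-3.37 -2.1 ] dY [-4.    2.42]
```

Emit:
drive_tool([
  [[-0.02,0.04,0.2,0],[-0.02,0.04,0.4,0],[-0.02,0.04,0.5,0],[-0.02,0.04,0.6,0],[-0.02,0.04,0.65,0],[-0.02,0.04,0.65,0]],
])

```text
time: 9.93
position: [0.5449, 0.1469, 0.1088]
ee_rot: [0.983, 0.181, -0.0, -0.0]
ft_force: [0.0, -0.3, -2.1]
finger_gap: 0.336
```

Emit:
drive_tool([
  [[0,0,0.05,0],[0,0,0.1,0],[0,0,0.15,0],[0,0,0.15,0]],
])

```text
time: 10.42
position: [0.5451, 0.1469, 0.1056]
ee_rot: [0.983, 0.181, 0.0, -0.0]
ft_force: [-1.9, -0.1, 2.4]
finger_gap: 0.34
```

Emit:
drive_tool([
  [[0,0,0.04,0],[0,0,0.08,0],[0,0,0.12,0],[0,0,0.16,0],[0,0,0.16,0]],
])

```text
time: 11.05
position: [0.5451, 0.1469, 0.1016]
ee_rot: [0.983, 0.181, 0.0, -0.0]
ft_force: [-1.1, -0.4, 5.7]
finger_gap: 0.335
```

Emit:
drive_tool([
  [[0,0,0.04,0],[0,0,0.07,0],[0,0,0.07,0]],
])

```text
time: 11.42
position: [0.5451, 0.1469, 0.0998]
ee_rot: [0.983, 0.181, 0.0, -0.0]
ft_force: [-1.1, -0.2, 5.5]
finger_gap: 0.339
```

Emit:
drive_tool([
  [[0,0,0.02,0],[0,0,0.04,0],[0,0,0.04,0]],
])

```text
time: 11.8
position: [0.5451, 0.1469, 0.0991]
ee_rot: [0.983, 0.181, 0.0, -0.0]
ft_force: [-1.7, -0.8, 7.9]
finger_gap: 0.34
```

Emit:
drive_tool([
  [[0,0,0.01,0],[0,0,0.02,0],[0,0,0.02,0]],
])

```text
time: 12.18
position: [0.5452, 0.147, 0.0991]
ee_rot: [0.983, 0.181, 0.0, -0.0]
ft_force: [-3.9, -0.4, 11.5]
finger_gap: 0.335
```

Emit:
drive_tool([
  [[0,0,0.01,0],[0,0,0.02,0],[0,0,0.02,0],[0,0,0.02,0]],
])

```text
time: 12.68
position: [0.5453, 0.147, 0.099]
ee_rot: [0.983, 0.181, 0.001, -0.0]
ft_force: [-4.9, -1.3, 16.4]
finger_gap: 0.338
```

Emit:
drive_tool([
  [[0,0,-0.1,0],[0,0,-0.4,0],[0,0,-1,0],[0,0,-2,0],[0,0,-3,0],[0,0,-3.7,0],[0,0,-4,0]],
])

```text
time: 13.55
position: [0.5458, 0.147, 0.1992]
ee_rot: [0.983, 0.181, 0.001, -0.0]
ft_force: [0.1, 0.3, -2.2]
finger_gap: 0.335
```

```bash
python3 - <<'E'
from h import *
stat();print(units([.424,-.0626,.1]))
p=optics.grab_frame("side");save(p,"s7.png",(190,130,330,330),4);a=optics.grab_frame("scene")
def blob(p,box):
    im=p["color"].astype(int);l,t,r,bb=box;m=np.zeros(im.shape[:2],np.uint8)
    m[t:bb,l:r]=((im[...,2]>im[...,0]+50)&(im[...,2]>im[...,1]+25))[t:bb,l:r]
    n,lab,st,c=cv2.connectedComponentsWithStats(m);i=1+st[1:,4].argmax();print(st[i]);return c[i]
r=tri([(a,blob(a,(170,230,220,275))),(p,blob(p,(215,240,270,285)))]);print(r.x.round(4),r.fun.round(2))
save(wrist(),"w7.png")
E
```

```text
t 13.55 pos [0.5458 0.147  0.1992] F [ 0.11  0.32 -2.19] gap 0.335 q [0.141 0.33  1.618 0.    1.191 1.347] 
R [[0.9342, 0.3568, 0.0026], [0.3568, -0.9342, 0.0005], [0.0026, 0.0005, -1.0]]
[-7.553  6.092  3.952]
[183 243  21  18 300]
[229 254  25  20 418]
[0.5469 0.1472 0.0587] [ 0.07  0.32 -0.13 -0.23]
```

View pics/s7.png

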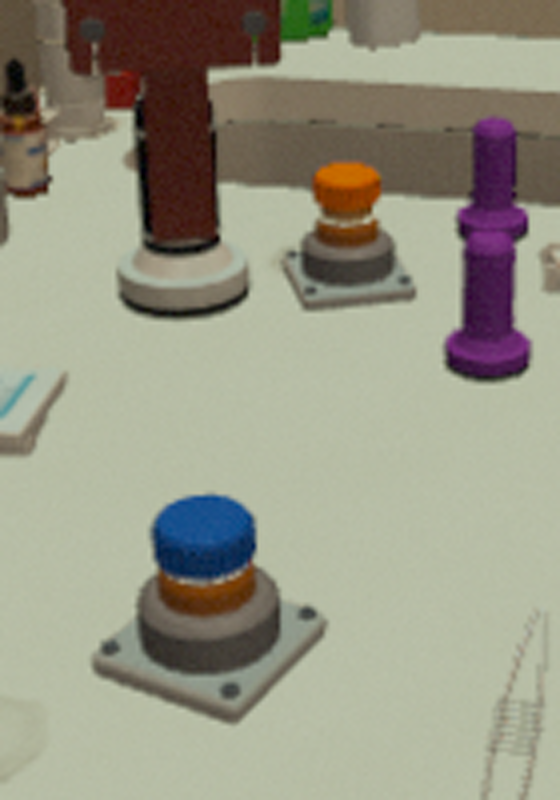

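View pics/w7.png

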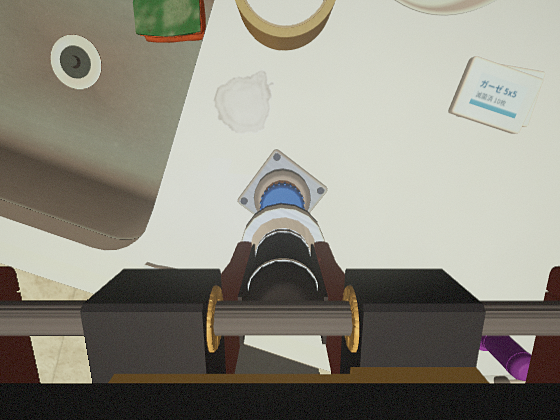

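The blue lid sits 6.6 mm lower and it met a hard stop at about 18 N. Next I carry the tool back to its clear spot.

Emit:
drive_tool([
  [[-0.4,0.3,0,0],[-1.3,1,0,0],[-2.6,2.1,0,0],[-4,3.2,0,0],[-5.4,4.4,0,0],[-6.6,5.3,0.2,0],[-7.3,5.9,0.8,0],[-7.55,6.09,1.6,0]],
])

```text
time: 14.7
position: [0.4214, -0.0641, 0.1568]
ee_rot: [0.984, 0.18, -0.0, 0.0]
ft_force: [0.5, 0.4, -3.3]
finger_gap: 0.338
```

Emit:
drive_tool([
  [[0,0,0.5,0],[0,0,1.2,0],[0,0,2,0],[0,0,2.8,0],[0,0,3.4,0],[0,0,3.9,0],[0,0,4.1,0],[0,0,4.1,0]],
])

```text
time: 15.7
position: [0.4229, -0.0626, 0.0547]
ee_rot: [0.983, 0.181, -0.0, -0.0]
ft_force: [0.2, 0.5, -2.5]
finger_gap: 0.34
```

```bash
python3 - <<'E'
from h import *
stat();print(units([.424,-.0626,.0302]))
E
```

```text
t 15.7 pos [ 0.4229 -0.0626  0.0547] F [ 0.17  0.5  -2.46] gap 0.34 q [-0.309  0.37   2.053  0.     0.72   0.897] 
R [[0.9341, 0.3569, -0.0005], [0.3569, -0.9341, 0.0003], [-0.0004, -0.0004, -1.0]]
[0.042 0.017 0.982]
```

Emit:
drive_tool([
  [[0,0,0.3,0],[0,0,0.6,0],[0,0,0.8,0],[0,0,0.88,0],[0,0,0.92,0],[0,0,0.92,0]],
])

```text
time: 16.45
position: [0.423, -0.0627, 0.0319]
ee_rot: [0.983, 0.181, 0.0, -0.0]
ft_force: [0.4, -0.6, -2.0]
finger_gap: 0.34
```

Emit:
drive_tool([
  [[0,0,0.02,0],[0,0,0.04,0],[0,0,0.06,0],[0,0,0.06,0]],
])

```text
time: 16.95
position: [0.4229, -0.0627, 0.0304]
ee_rot: [0.983, 0.181, -0.0, -0.0]
ft_force: [-0.5, 0.9, -2.7]
finger_gap: 0.337
```

Emit:
drive_tool([
  [[0,0,0.02,0],[0,0,0.03,0],[0,0,0.03,0]],
])

```text
time: 17.32
position: [0.423, -0.0626, 0.0301]
ee_rot: [0.983, 0.181, 0.0, -0.0]
ft_force: [-1.6, 0.6, 4.8]
finger_gap: 0.334
```

Contact, with the foot resting on the worktop. Opening the fingers to a moderate width now.

Emit:
drive_tool([
  [[0,0,0,0],[0,0,0,0],[0,0,0,0],[0,0,0,0],[0,0,0,0],[0,0,0,0]],
], fingers=80)

```text
time: 18.08
position: [0.4229, -0.0627, 0.0297]
ee_rot: [0.983, 0.181, -0.0, -0.0]
ft_force: [-0.1, 0.1, -0.7]
finger_gap: 0.906
```

Emit:
drive_tool([
  [[0,0,-0.3,0],[0,0,-1,0],[0,0,-2,0],[0,0,-3.2,0],[0,0,-4.5,0],[0,0,-5.6,0],[0,0,-6.4,0],[0,0,-6.6,0]],
])

```text
time: 19.08
position: [0.4237, -0.0629, 0.1962]
ee_rot: [0.983, 0.181, 0.001, 0.001]
ft_force: [0.6, 0.3, -0.3]
finger_gap: 0.906
```

Emit:
drive_tool([
  [[-0.7,0,0,0],[-1.7,0,0,0],[-2.3,0,0,0],[-2.4,0,0,0],[-2.4,0,0,0]],
])

```text
time: 19.7
position: [0.367, -0.0843, 0.1946]
ee_rot: [0.983, 0.181, 0.0, -0.0]
ft_force: [1.0, -0.7, 0.4]
finger_gap: 0.911
```

```bash
python3 - <<'E'
from h import *
stat()
save(wrist(),"w8.png");p=optics.grab_frame("side");save(p,"s8.png",(190,130,400,330),3.5)
E
```

```text
t 19.7 pos [ 0.367  -0.0843  0.1946] F [ 1.03 -0.73  0.4 ] gap 0.911 q [-0.41   0.062  1.991  0.     1.088  0.797] 
R [[0.9345, 0.3561, 0.0002], [0.3561, -0.9345, 0.0002], [0.0003, -0.0001, -1.0]]
```

View pics/w8.png

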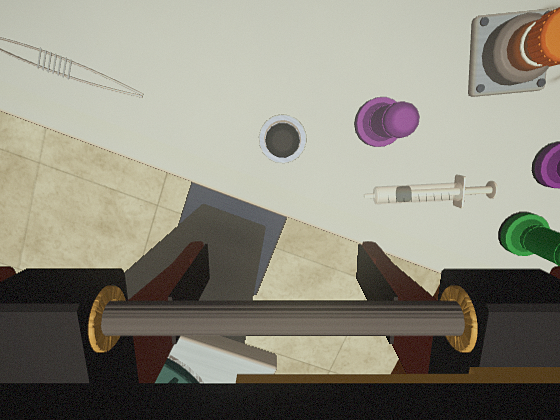

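View pics/s8.png

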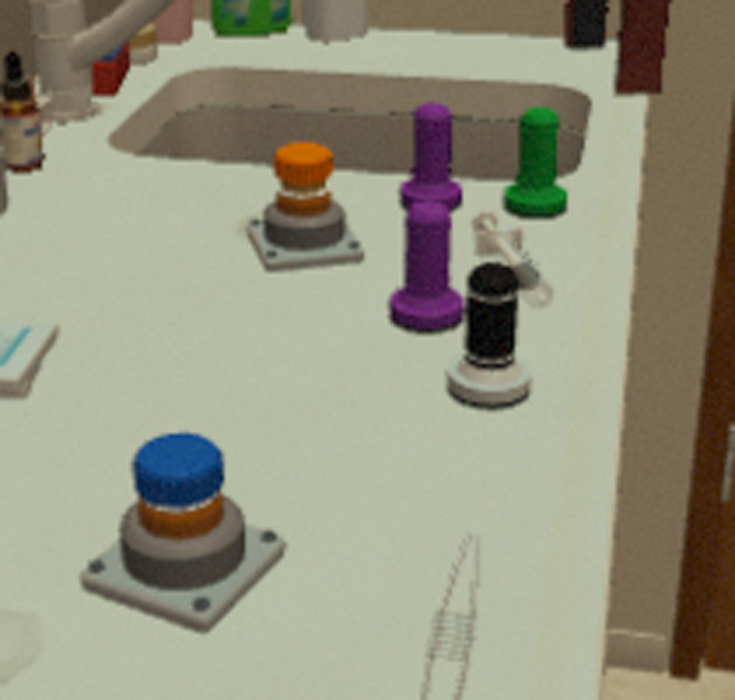

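The tool stands upright and free, at wrist (283,139) and side crop (488,340). The blue lid is down: under load the lid top was at 0.0990 − 0.0301 = 0.0689 m, against 69 mm for home.

```bash
python3 - <<'E'
from h import *
print(workorder.job_done())
E
```

```text
the job is handed in; nothing more can be done
None
```

I seated the blue lid with the black-handled tool, stood the tool back upright at its original spot, let go, backed the arm away and handed the job in at about 20 s.

- **Lid:** it stopped moving against a hard stop at about 16 N measured, or 18 N allowing for the tool's weight. The lid top came out at about 68.9 mm, against 69 mm for fully home. Camera triangulation showed it dropped 6.6 mm, which fits a start of 0 to 2 mm already pushed.
- **Centring:** the tool was upright to within the measured wrist orientation. In the side and scene views it looked up to about 1 mm off-centre before the press, and I shifted it by that much. A sideways force of about 5 N showed at peak push.
- **Tool and surroundings:** the last wrist and side pictures show the tool upright and free of the gripper. The orange jar and the look-alike tools are where they were.
- **Disagreement:** early position estimates from the fixed cameras differed from the wrist camera by up to about 6 mm for the tool. I relied on the wrist camera and the gripper closing evenly on the round handle.

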